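# Box up the long carriage bolts and close the lid

## Task

Put the three long dome-headed bolts into the grey parts box, one lying flat along each of its three lanes, then put the green lid on the box so that it sits fully down and level. Leave the short hex bolt, the wrench, the tape measure and everything else where they are.

Things in the scene. Friction and masses are not known exactly. Their poses are not given: they have to be found in the camera images.
- bolt_1: dome-headed bright steel carriage bolt, 100 mm long, lying flat; head 21 mm across at its -y end, shank about 10 mm thick. Origin: middle of its length, directly under the shank at bench level while it lies as found (shank between 3 and 14 mm above it); own y axis runs along the shank. 50 g, may roll a little. Pinch the shank from above at mid-length
- bolt_2: dome-headed bright steel carriage bolt, 95 mm long, lying flat; head 21 mm across at its -y end, shank about 10 mm thick. Origin: middle of its length, directly under the shank at bench level while it lies as found (shank between 3 and 14 mm above it); own y axis runs along the shank. 50 g, may roll a little. Pinch the shank from above at mid-length
- bolt_3: dome-headed bright steel carriage bolt, 110 mm long, lying flat; head 21 mm across at its -y end, shank about 10 mm thick. Origin: middle of its length, directly under the shank at bench level while it lies as found (shank between 3 and 14 mm above it); own y axis runs along the shank. 50 g, may roll a little. Pinch the shank from above at mid-length
- bolt_4: short hex-headed steel bolt, 65 mm long, head 14 mm across; not wanted, stays where it lies. Origin: middle of its length, underneath
- parts_box: grey open box fixed to the bench, 138 (x) by 200 (y) by 40 mm high; floor and walls 4 mm thick. Origin: centre of its underside. Two dividers, 3 mm thick, tops 22 mm above the bench, make three lanes along its x axis, each 130 mm long, 62 mm wide, centre lines at y = -65, 0, +65 mm. The lanes are alike: any long bolt in any lane, either way round
- lid: loose green lid, right side up, 0.2 kg, plate 146 (x) by 208 (y) mm. Origin: centre of its underside. A plug below, 118 x 180 mm, 9 mm deep, drops into the box with 6 mm play each side. Black grip on top: 70 mm along x, 14 mm thick along y, 14 to 44 mm above the origin. Seated: origin 31 mm above the box's, axes along the box's (either way round). Cannot seat over a bolt lying across a divider
- wrench_2: combination wrench, 159 x 28 x 6 mm, fixed to the bench, to be left alone. Origin: centre of its underside
- tape_measure: yellow tape measure, 35 x 80 x 69 mm high, to be left alone. Origin: centre of its underside

How it is judged (in metres and radians):
On the way, in this order (a step that is already met when the one before it is completed fails the run):
1. a long bolt lies along each of the three lanes (((y of bolt_1 in the frame of parts_box between -0.0975 and -0.0325 m and x of bolt_1 in the frame of parts_box between -0.03 and 0.03 m and z of bolt_1 in the frame of parts_box between 0 and 0.03 m and angle between the y axis of bolt_1 and the x axis of parts_box, either way round below 0.5 rad) or (y of bolt_2 in the frame of parts_box between -0.0975 and -0.0325 m and x of bolt_2 in the frame of parts_box between -0.03 and 0.03 m and z of bolt_2 in the frame of parts_box between 0 and 0.03 m and angle between the y axis of bolt_2 and the x axis of parts_box, either way round below 0.5 rad) or (y of bolt_3 in the frame of parts_box between -0.0975 and -0.0325 m and x of bolt_3 in the frame of parts_box between -0.03 and 0.03 m and z of bolt_3 in the frame of parts_box between 0 and 0.03 m and angle between the y axis of bolt_3 and the x axis of parts_box, either way round below 0.5 rad)) and ((y of bolt_1 in the frame of parts_box between -0.0325 and 0.0325 m and x of bolt_1 in the frame of parts_box between -0.03 and 0.03 m and z of bolt_1 in the frame of parts_box between 0 and 0.03 m and angle between the y axis of bolt_1 and the x axis of parts_box, either way round below 0.5 rad) or (y of bolt_2 in the frame of parts_box between -0.0325 and 0.0325 m and x of bolt_2 in the frame of parts_box between -0.03 and 0.03 m and z of bolt_2 in the frame of parts_box between 0 and 0.03 m and angle between the y axis of bolt_2 and the x axis of parts_box, either way round below 0.5 rad) or (y of bolt_3 in the frame of parts_box between -0.0325 and 0.0325 m and x of bolt_3 in the frame of parts_box between -0.03 and 0.03 m and z of bolt_3 in the frame of parts_box between 0 and 0.03 m and angle between the y axis of bolt_3 and the x axis of parts_box, either way round below 0.5 rad)) and ((y of bolt_1 in the frame of parts_box between 0.0325 and 0.0975 m and x of bolt_1 in the frame of parts_box between -0.03 and 0.03 m and z of bolt_1 in the frame of parts_box between 0 and 0.03 m and angle between the y axis of bolt_1 and the x axis of parts_box, either way round below 0.5 rad) or (y of bolt_2 in the frame of parts_box between 0.0325 and 0.0975 m and x of bolt_2 in the frame of parts_box between -0.03 and 0.03 m and z of bolt_2 in the frame of parts_box between 0 and 0.03 m and angle between the y axis of bolt_2 and the x axis of parts_box, either way round below 0.5 rad) or (y of bolt_3 in the frame of parts_box between 0.0325 and 0.0975 m and x of bolt_3 in the frame of parts_box between -0.03 and 0.03 m and z of bolt_3 in the frame of parts_box between 0 and 0.03 m and angle between the y axis of bolt_3 and the x axis of parts_box, either way round below 0.5 rad))), for 0.2 s.
2. the lid is seated on the box (z of lid in the frame of parts_box between 0.028 and 0.0335 m and x of lid in the frame of parts_box between -0.01 and 0.01 m and y of lid in the frame of parts_box between -0.01 and 0.01 m and angle between the y axis of lid and the y axis of parts_box, either way round below 0.12 rad and angle between lid's own z axis and vertical below 0.04 rad), for 0.2 s.
At the end, for the whole second after the job is handed in: Each lane holds one long bolt, within 0.5 rad of the lane's line; the lid is seated: origin 28 to 33.5 mm above the box's, within 10 mm of centre each way, turned under 0.12 rad, tilted under 0.04 rad; bolts and lid at rest (under 20 mm/s); the rest left within 30 mm (all of step 1 and all of step 2 and linear speed of each of bolt_1, bolt_2, bolt_3, lid below 0.02 m/s); the robot touches nothing.
It fails at once if the short hex bolt is moved more than 30 mm (distance of bolt_4 from where it was at the start of the episode above 0.03 m).
It fails at once if the tape measure is moved more than 30 mm (distance of tape_measure from where it was at the start of the episode above 0.03 m).
It also fails if it takes over 96 s, if anything falls off the work surface, if the arm or the gripper's body presses on something with over 40 N, if the wrist force passes 120 N, or if a joint passes its speed limit or range.

## Robot

A 6-joint arm with a two-finger parallel gripper is mounted at the origin on a cart in front of the work surface, level with it; the furniture and walls round the work are solid. World frame = base frame: x ahead of the robot, y to its left, z up, the work surface at z = 0. Lengths are in mm, angles in rad, forces in N, time in s.
With the tool pointing down it reaches from about 300 to 950 mm from the base axis. Payload 3.1 kg.
Tool frame: the origin (TCP) lies at the very end of the fingers, on their centre line; the grasp point (between the pads) lies 19 mm behind it (ctrl.grasp_offset is the distance from the TCP to the grasp point, in mm); z points along the fingers, x is the direction in which the jaws open and shut, and the axes are right-handed (so a half turn about z gives the same grasp; the last joint's range is limited). The gripper opens to 85 mm and grips with 20 to 120 N. Pads are 22 mm wide; open, the fingers measure 114 mm over their backs; the gripper's body (76 mm by 85 mm) begins 54 mm behind the grasp point. The pads swing forward as they close: fully open they stand 13 mm farther back than shut.
Start: joints at [1.057, 0.308, 1.634, -0, 1.2, -0.07], TCP at [268.384, 564.448, 231.272] pointing down, gripper open.
Joint ranges: [-3.06, 3.06], [-0.79, 1.96], [0.05, 2.63], [-1.19, 4.34], [0.05, 2.64], [-2.94, 2.94]. Speed limits (rad/s): [2.79, 2.79, 3.14, 3.14, 3.14, 3.14].

## Interface

Orientations are given as a 3x3 rotation matrix whose columns are the frame's x, y, z axes.
In Python, from bench import ctrl gives the robot as it stands.
- The arm moves only by the shell command python3 -m creep 'ROWS'. ROWS is JSON, a list of rows, each a list of 5 numbers: the shift along the tool's x, y, z each as a share of 0.05 m, from -1 to 1, then the turn about the tool's z as a share of 8 degrees, from -1 to 1, then the opening, from 0 (shut) to 1 (fully open). In form: [[dx, dy, dz, spin, jaw], ...]. A call has 1 to 10 rows; each row shifts and turns the pose as measured when the row begins, along the tool's axes as they then stand; what a row does not reach is not made up. A row lasts 1/10 s, in which the tool goes at most 50 mm and 8.59 degrees, less where a joint would pass 70% of its speed; a pose out of reach is approached as far as the arm can. A call with a number of a shift or a turn outside -1 to 1 is refused whole. A call with a gripper value outside its range is refused whole. The fingers move at their own pace and stop on an object; the grip force is fixed at half the most. Time passes only in rows, so rows that do not move let the fingers close. It gives the time, the measured TCP pose, the force and the opening at its end, in the units of the state.
- ctrl.get_state(): the state, without advancing time (a new reading comes with each control period).
- ctrl.camera(name): name is "scene" or "top"; returns a dict with "frame" (480x640x3 uint8, red, green, blue), "depth" (480x640 float32, mm along the optical axis (not along the pixel's ray), 0 where there is no reading), "intrinsics" (3x3 intrinsics, pixels), "xyz" and "rotation" of the camera in the world. Camera axes: x right, y down, z forward; pixel columns grow to the right and rows downward; lengths in mm; the calibration is good to about 2 mm. A picture is of the moment at which its call begins.
- ctrl.close_job(): hands the job in, once; it reports no verdict.
The state is a dict: "t": time; "q": joint angles; "joint_velocities": joint speeds; "tau": joint torques, N m; "position": TCP position; "tcp_rot": TCP orientation; "force": force on the tool from outside, world axes, zero at the start; "wrist_torque": the same for the moment, N m; "gripper_width": finger opening in mm.
Only numpy, scipy, OpenCV 4.12 (cv2) and the standard library are available. Lean on these libraries where they do the work, as an engineer would, in place of code of your own. Each camera call takes 0.05 s, during which the arm holds its last target.

## Working session

There is one attempt and no reset: what is moved stays moved. The work goes in short steps, Python scripts to look and compute and a shell command to move; the robot and the scene stay as the last step left them, time stands still between calls to the robot, and variables do not carry over. Pictures are saved under pics/ and viewed, and the job is handed in when it is done.

```bash
mkdir -p pics; ls
python3 - <<'E'
from bench import ctrl
import cv2,numpy as np
s=ctrl.get_state();print(s['t'],s['position'],s['tcp_rot'],s['gripper_width'])
for n in('scene','top'):
    c=ctrl.camera(n);cv2.imwrite(f'pics/{n}0.png',c['frame'][:,:,::-1]);np.savez(f'{n}0.npz',**c)
    print(n,c['intrinsics'],c['xyz'],c['rotation'])
E
```

```text
pics
0.0 [267.9469186  563.73896441 230.02442545] [[ 4.29306221e-01  9.03158267e-01 -1.14606507e-03]
 [ 9.03156060e-01 -4.29307715e-01 -2.00407209e-03]
 [-2.30200885e-03 -1.74714994e-04 -9.99997335e-01]] 85.4479526186899
scene [[467.3867617    0.         323.03381636]
 [  0.         467.3867617  232.41357982]
 [  0.           0.           1.        ]] [ 116.96606477 -748.81960445  618.92149136] [[ 0.89993655 -0.23113434  0.36971763]
 [-0.43578633 -0.50460828  0.7452924 ]
 [ 0.01429991 -0.83183376 -0.55484061]]
top [[614.07919838   0.         316.86681609]
 [  0.         614.07919838 237.42002687]
 [  0.           0.           1.        ]] [ 386.45220724    9.58244542 1136.30262111] [[ 8.46112938e-03 -9.92041806e-01  1.25624295e-01]
 [-9.99964134e-01 -8.34697129e-03  1.43508414e-03]
 [-3.75081081e-04 -1.25631932e-01 -9.92076850e-01]]
```

View pics/top0.png

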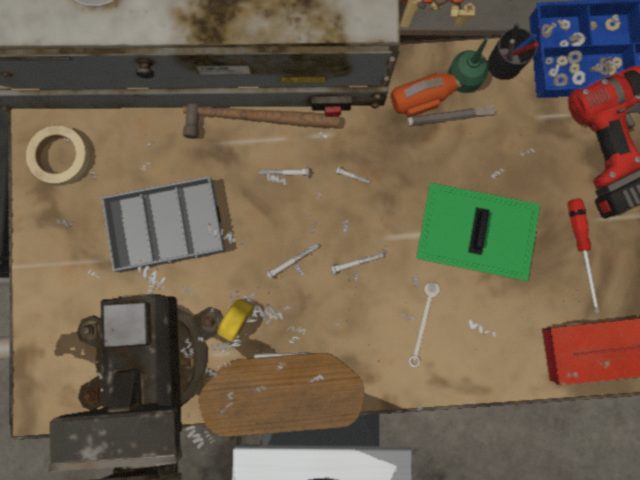

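View pics/scene0.png

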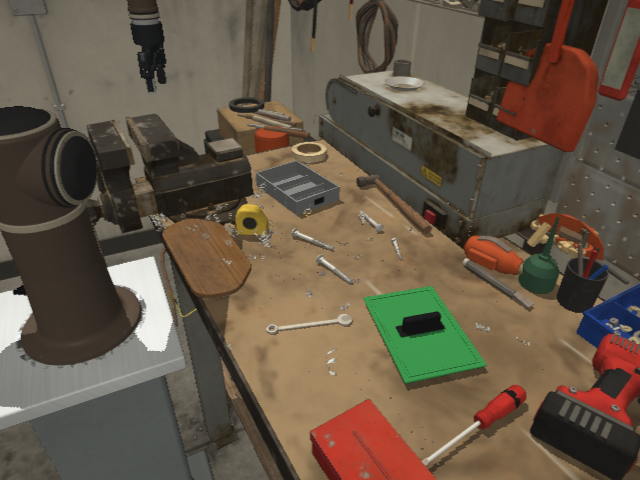

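The top view shows the box at about (163,225), the lid at (479,231), and long bolts near (285,173), (294,260) and (358,262). The short hex bolt is at (352,174). I'll enlarge this to read the positions.

```bash
cat > h.py <<'E'
import numpy as np,cv2
def load(n):
    return dict(np.load(n+'.npz'))
def w(c,u,v,z):
    K=c['intrinsics'];d=c['rotation']@np.linalg.inv(K)@np.array([u,v,1.]);p=c['xyz'];s=(z-p[2])/d[2];return p+s*d
def wd(c,u,v):
    K=c['intrinsics'];return c['xyz']+c['rotation']@(np.linalg.inv(K)@np.array([u,v,1.]))*c['depth'][int(round(v)),int(round(u))]
def crop(c,u0,v0,u1,v1,k,name):
    im=c['frame'][v0:v1,u0:u1,::-1];cv2.imwrite('pics/'+name,cv2.resize(im,None,fx=k,fy=k,interpolation=cv2.INTER_CUBIC))
E
python3 - <<'E'
from h import *
c=load('top0');crop(c,240,150,400,270+10,5,'b0.png');crop(c,95,165,255,285,5,'box0.png');crop(c,405,170,565,290,5,'lid0.png')
E
```

```text
(no output)
```

View pics/b0.png

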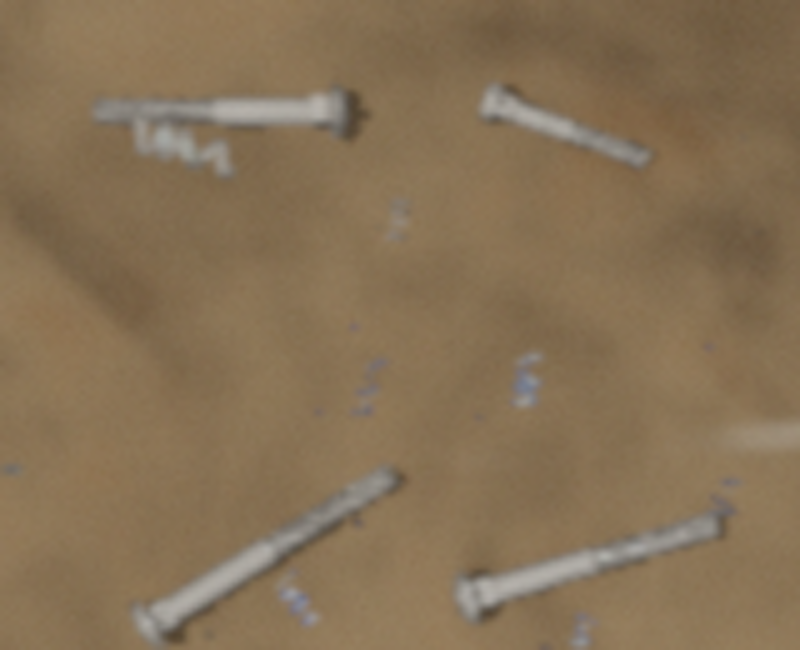

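View pics/box0.png

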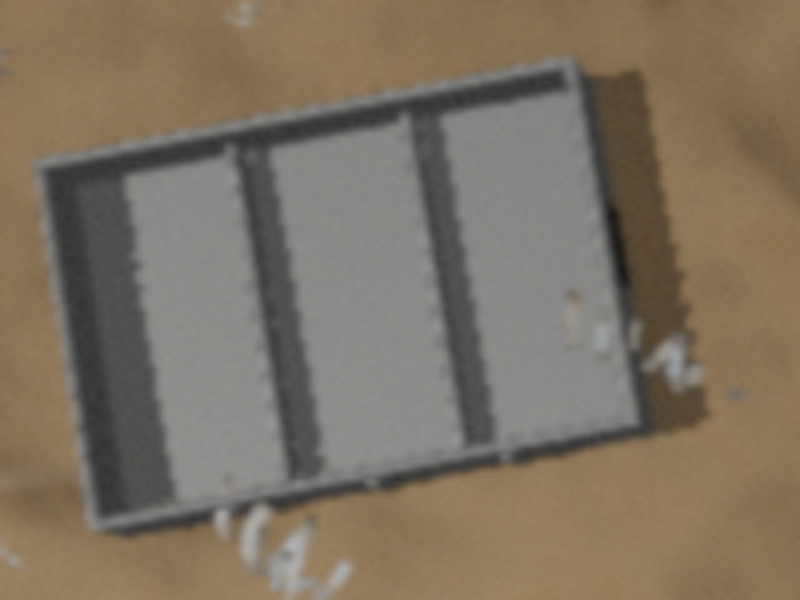

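View pics/lid0.png

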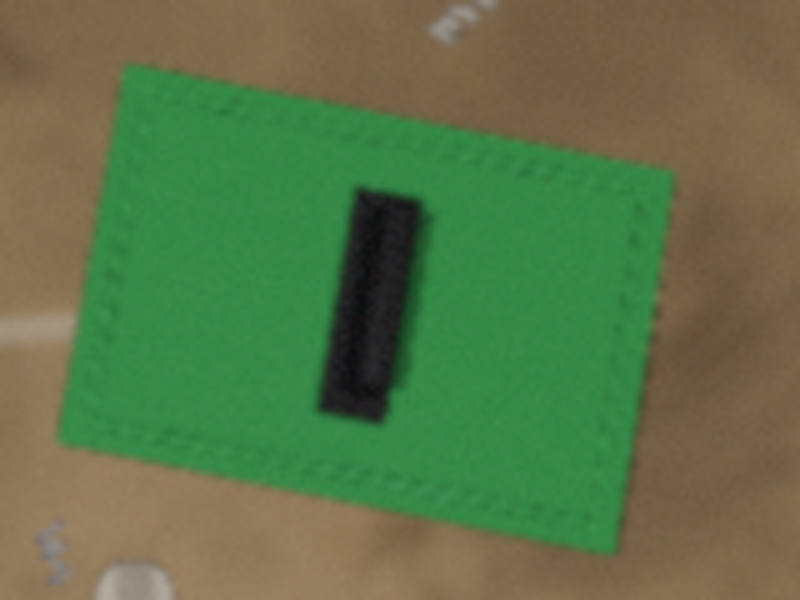

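Run:
```python
from h import *
c=load('top0')
for n,a,b in(('A',(95,110),(352,112)),('B',(147,628),(397,477)),('C',(465,597),(718,524)),('S',(490,102),(648,158))):
    p=w(c,a[0]/5+240,a[1]/5+150,9);q=w(c,b[0]/5+240,b[1]/5+150,9);d=q-p
    print(n,p[:2].round(1),q[:2].round(1),'mid',((p+q)/2)[:2].round(1),'len',np.linalg.norm(d).round(1),'ang',np.degrees(np.arctan2(d[1],d[0])).round(1))
def rect(pts,o,z):
    P=np.array([w(c,u/5+o[0],v/5+o[1],z)[:2] for u,v in pts]);print(P.round(1).tolist(),'cen',P.mean(0).round(1))
    for i in range(4):
        d=P[(i+1)%4]-P[i];print(np.linalg.norm(d).round(1),np.degrees(np.arctan2(d[1],d[0])).round(1))
rect([(40,162),(575,60),(640,428),(93,527)],(95,165),40)
rect([(125,66),(676,172),(617,553),(60,443)],(405,170),14)
for u,v in((479,228),(475,245),(445,230),(520,240)): print(wd(c,u,v).round(1))
s=load('scene0')
K=c['intrinsics']
print('tape',w(c,236,319,50), 'pegboard')
print(c['depth'][200:260:20,130:220:20])
```

```text
A [652.  120.8] [652.   24.4] mid [652.   72.6] len 96.4 ang -90.0
B [457.8  97.8] [514.4   6.4] mid [486.1  52.1] len 107.5 ang -58.2
C [470.2 -18.9] [ 497.9 -112.1] mid [484.1 -65.5] len 97.2 ang -73.4
S [656.3 -27.4] [635.4 -86.6] mid [645.8 -57. ] len 62.8 ang -109.5
[[595.2, 399.9], [634.6, 206.9], [500.0, 179.4], [462.8, 374.0]] cen [548.2 290. ]
197.0 -78.5
137.4 -168.5
198.1 100.8
134.9 11.1
[[632.2, -198.7], [593.8, -402.4], [452.4, -375.7], [491.0, -172.8]] cen [ 542.3 -287.4]
207.3 -100.7
143.9 169.3
206.5 79.2
143.6 -10.4
[ 543.7 -278.9   47.8]
[ 513.3 -271.7   45.2]
[ 543.8 -224.3   17.7]
[ 526.8 -362.4   15.3]
tape [378.61015535 151.7452864   50.        ] pegboard
[[1153.1318 1152.3235 1150.973  1149.8557 1148.558 ]
 [1144.0579 1143.2086 1146.4822 1150.3066 1145.3959]
 [1143.4205 1131.3466 1135.4536 1141.9108 1137.7992]]
```

```bash
cat > g.py <<'E'
import sys,numpy as np
from bench import ctrl
# usage: g.py X Y Z heading  -> needed shift in tool axes (current axes and after spin), units of rows
s=ctrl.get_state();R=np.array(s['tcp_rot']);p=np.array(s['position'])
X,Y,Z,H=map(float,sys.argv[1:5]);d=np.array([X,Y,Z])-p
h=np.degrees(np.arctan2(R[1,0],R[0,0]));sp=-((H-h+180)%360-180)
a=np.radians(H);R2=np.array([[np.cos(a),np.sin(a),0],[np.sin(a),-np.cos(a),0],[0,0,-1]])
print('t',round(s['t'],2),'pos',p.round(1),'head',h.round(1),'w',round(s['gripper_width'],1),'F',np.round(s['force'],1),'tilt',R[:,2].round(3))
print('shift now',(R.T@d/50).round(3),'spin units',round(sp/8,2),'| shift after spin',(R2.T@d/50).round(3))
E
python3 - <<'E'
from h import *
c=load('top0')
D=c['depth'];v,u=np.mgrid[0:480,0:640]
P=np.stack([u,v,np.ones_like(u)],-1)@np.linalg.inv(c['intrinsics']).T*D[...,None]@c['rotation'].T+c['xyz']
Z=np.where(D>0,P[...,2],-99)
m=Z>60
for lo in(60,100,150,200,250):
    q=P[Z>lo];
    q=q[(q[:,0]<720)];print(lo,len(q),q.min(0).round() if len(q) else '',q.max(0).round() if len(q) else '')
q=P[(Z>60)&(P[...,0]>350)&(P[...,0]<720)];print(q.min(0),q.max(0))
E
python3 g.py 486 52 120 31.8
```

```text
60 18381 [ 123. -565.   60.] [719. 392. 243.]
100 15971 [131. 207. 100.] [421. 392. 243.]
150 10881 [136. 207. 150.] [405. 392. 243.]
200 7715 [146. 207. 200.] [259. 392. 243.]
250 0  
[ 350.013984   -564.8151276    60.00977479] [719.12593754 369.79452615 168.66459748]
t 0.1 pos [268.  563.8 230.2] head 64.6 w 85.4 F [-0.3  0.   0.1] tilt [-0.001 -0.002 -1.   ]
shift now [-7.368  8.333  2.217] spin units 4.1 | shift after spin [-1.689 10.997  2.203]
```

```bash
python3 -m creep '[[0,0.5,-0.5,1,1],[0,0.5,-0.5,1,1],[0,0.5,-0.5,1,1],[0,0.5,-0.5,1,0.6],[0,0,0,0.1,0.6]]'; python3 g.py 486 52 120 31.8
```

```text
t: 0.6
position: [346.5, 499.9, 327.7]
tcp_rot: [[0.861, 0.509, -0.007], [0.509, -0.861, -0.012], [-0.012, 0.007, -1.0]]
force: [0.4, 0.2, 0.1]
gripper_width: 59.3
t 0.6 pos [346.5 499.9 327.7] head 30.6 w 59.3 F [0.4 0.2 0.1] tilt [-0.007 -0.012 -1.   ]
shift now [-2.113  9.103  4.239] spin units -0.15 | shift after spin [-2.349  9.084  4.155]
```

```bash
python3 -m creep '[[-0.2,0.9,0,-0.15,0.6],[-0.2,0.9,0,0,0.6],[-0.2,0.9,0,0,0.6],[-0.2,0.9,0,0,0.6],[-0.2,0.9,0,0,0.6],[-0.2,0.9,0.2,0,0.6],[-0.2,0.8,0.4,0,0.6],[-0.2,0.8,0.6,0,0.6],[-0.2,0.7,0.7,0,0.6],[-0.2,0.5,0.7,0,0.6]]'; python3 g.py 486 52 60 31.8
```

```text
t: 1.6
position: [479.4, 95.2, 193.6]
tcp_rot: [[0.836, 0.548, -0.005], [0.548, -0.836, -0.006], [-0.007, 0.002, -1.0]]
force: [-0.2, 0.1, 0.4]
gripper_width: 50.9
t 1.6 pos [479.4  95.2 193.6] head 33.2 w 50.9 F [-0.2  0.1  0.4] tilt [-0.005 -0.006 -1.   ]
shift now [-0.343  0.788  2.677] spin units 0.18 | shift after spin [-0.343  0.803  2.672]
```

```bash
python3 -m creep '[[-0.17,0.4,0.7,0.18,0.6],[-0.17,0.4,0.7,0,0.6],[0,0,0.7,0,0.6],[0,0,0.4,0,0.6],[0,0,0,0,0.6]]'; python3 g.py 486 52 3 31.8
```

```text
t: 2.1
position: [476.3, 48.1, 54.4]
tcp_rot: [[0.85, 0.526, -0.023], [0.526, -0.85, -0.005], [-0.022, -0.008, -1.0]]
force: [-0.9, 0.2, -0.3]
gripper_width: 51.4
t 2.1 pos [476.3  48.1  54.4] head 31.8 w 51.4 F [-0.9  0.2 -0.3] tilt [-0.023 -0.005 -1.   ]
shift now [0.228 0.043 1.022] spin units -0.01 | shift after spin [0.205 0.035 1.027]
```

```bash
python3 -m creep '[[0.2,0.04,0.3,0,0.55],[0,0,0,0,0.55]]'; python3 g.py 486 52 3 31.8
python3 - <<'E'
from h import *
from bench import ctrl
c=ctrl.camera('scene');np.savez('s1.npz',**c);crop(c,250,200,410,320,5,'s1.png')
E
```

```text
t: 2.3
position: [484.0, 52.6, 38.0]
tcp_rot: [[0.849, 0.528, -0.026], [0.528, -0.849, -0.004], [-0.024, -0.01, -1.0]]
force: [-0.8, 0.5, -1.1]
gripper_width: 47.1
t 2.3 pos [484.   52.6  38. ] head 31.9 w 47.1 F [-0.8  0.5 -1.1] tilt [-0.026 -0.004 -1.   ]
shift now [0.044 0.037 0.698] spin units 0.01 | shift after spin [0.027 0.03  0.699]
```

View pics/s1.png

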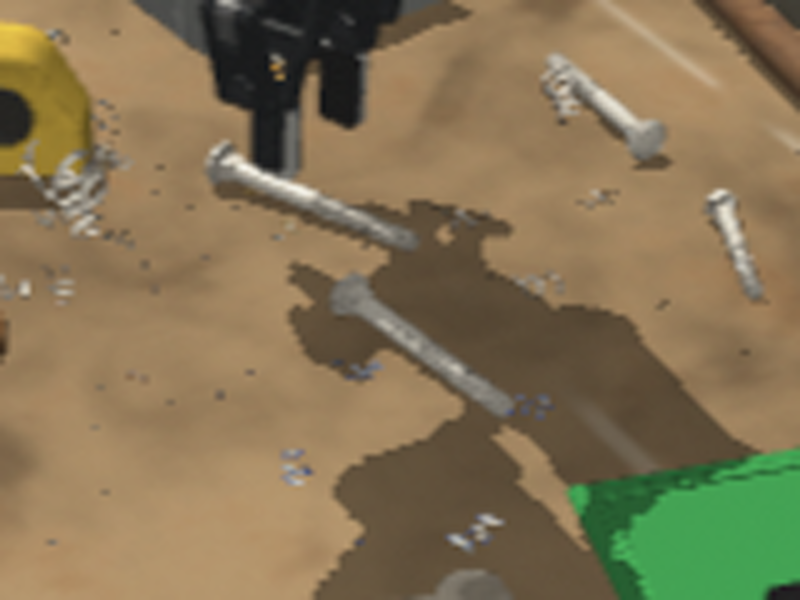

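The fingers, at about (275,150) and (340,110) in the crop, straddle bolt B, so I'll go down and grip.

```bash
python3 -m creep '[[0.04,0.03,0.4,0,0.5],[0,0,0.25,0,0.5],[0,0,0,0,0.5]]'; python3 g.py 486 52 3 31.8
```

```text
t: 2.65
position: [488.8, 53.2, 9.5]
tcp_rot: [[0.848, 0.53, -0.018], [0.53, -0.848, -0.004], [-0.018, -0.006, -1.0]]
force: [-0.5, -0.4, 0.0]
gripper_width: 42.5
t 2.65 pos [488.8  53.2   9.5] head 32.0 w 42.5 F [-0.5 -0.4  0. ] tilt [-0.018 -0.004 -1.   ]
shift now [-0.059 -0.009  0.131] spin units 0.03 | shift after spin [-0.061 -0.009  0.13 ]
```

```bash
python3 -m creep '[[-0.06,0,0.14,0,0.4],[0,0,0,0,0],[0,0,0,0,0],[0,0,0,0,0],[0,0,0,0,0],[0,0,0,0,0]]'; python3 g.py 486 52 3 31.8
```

```text
t: 3.25
position: [488.1, 51.7, 5.4]
tcp_rot: [[0.847, 0.531, -0.013], [0.531, -0.848, -0.004], [-0.013, -0.004, -1.0]]
force: [-0.0, -0.7, -0.4]
gripper_width: 8.4
t 3.25 pos [488.1  51.7   5.4] head 32.1 w 8.4 F [-0.  -0.7 -0.4] tilt [-0.013 -0.004 -1.   ]
shift now [-0.031 -0.028  0.048] spin units 0.03 | shift after spin [-0.032 -0.028  0.048]
```

```bash
python3 -m creep '[[0,0,-0.4,0,0],[0,0,-0.8,0,0],[0,0,-0.8,0,0],[0,0,-0.4,0,0]]'; python3 g.py 535.5 353.8 120 101.2;python3 - <<'E'
from h import *
from bench import ctrl
c=ctrl.camera('scene');np.savez('s1.npz',**c);crop(c,240,140,400,260,5,'s2.png')
E
```

```text
t: 3.65
position: [485.1, 51.9, 124.7]
tcp_rot: [[0.847, 0.53, -0.026], [0.531, -0.848, -0.004], [-0.024, -0.01, -1.0]]
force: [0.6, 0.4, -1.2]
gripper_width: 7.6
t 3.65 pos [485.1  51.9 124.7] head 32.1 w 7.6 F [ 0.6  0.4 -1.2] tilt [-0.026 -0.004 -1.   ]
shift now [ 4.059 -4.582  0.042] spin units -8.64 | shift after spin [5.727 2.162 0.094]
```

View pics/s2.png

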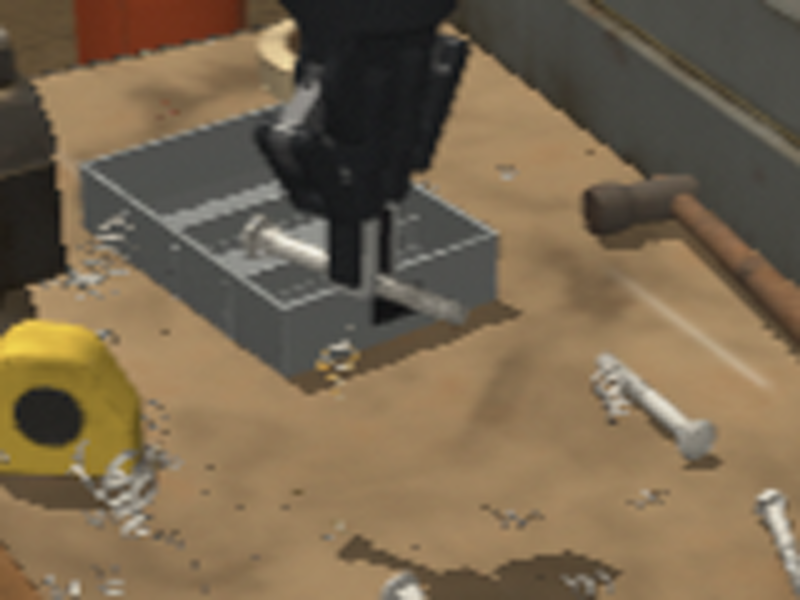

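```bash
python3 -m creep '[[0,0,0,-1,0],[0,0,0,-1,0],[0,0,0,-1,0],[0,0,0,-1,0],[0,0,0,-1,0],[0,0,0,-1,0],[0,0,0,-1,0],[0,0,0,-1,0],[0,0,0,-0.8,0]]'; python3 g.py 535.5 353.8 120 101.2
```

```text
t: 4.6
position: [484.3, 51.8, 123.3]
tcp_rot: [[-0.264, 0.964, -0.024], [0.964, 0.264, -0.004], [0.002, -0.024, -1.0]]
force: [-0.1, 0.5, 0.1]
gripper_width: 7.5
t 4.6 pos [484.3  51.8 123.3] head 105.3 w 7.5 F [-0.1  0.5  0.1] tilt [-0.024 -0.004 -1.   ]
shift now [5.553 2.585 0.017] spin units 0.52 | shift after spin [5.725 2.177 0.067]
```

```bash
python3 -m creep '[[0.5,0.2,0,0.5,0],[0.9,0.4,0,0,0],[0.9,0.4,0,0,0],[0.9,0.4,0,0,0],[0.9,0.4,0,0,0],[0.9,0.3,0,0,0],[0.5,0.1,0,0,0],[0.2,0,0,0,0],[0,0,0,0,0]]'; python3 g.py 535.5 353.8 60 101.2
```

```text
t: 5.5
position: [532.1, 361.4, 110.1]
tcp_rot: [[-0.193, 0.981, -0.033], [0.981, 0.192, -0.009], [-0.002, -0.034, -0.999]]
force: [-0.5, -0.4, -1.5]
gripper_width: 7.7
t 5.5 pos [532.1 361.4 110.1] head 101.1 w 7.7 F [-0.5 -0.4 -1.5] tilt [-0.033 -0.009 -0.999]
shift now [-0.161  0.071  1.   ] spin units -0.01 | shift after spin [-0.163  0.036  1.001]
```

```bash
python3 -m creep '[[-0.16,0.05,0.4,0,0],[0,0,0.6,0,0],[0,0,0.3,0,0],[0,0,0,0,0]]'; python3 g.py 535.5 353.8 11 101.2;python3 - <<'E'
from h import *
from bench import ctrl
c=ctrl.camera('scene');np.savez('s1.npz',**c);crop(c,220,120,380,240,5,'s3.png')
E
```

```text
t: 5.9
position: [533.4, 347.4, 42.7]
tcp_rot: [[-0.191, 0.981, -0.035], [0.982, 0.19, -0.012], [-0.005, -0.037, -0.999]]
force: [0.0, 0.1, -1.2]
gripper_width: 7.9
t 5.9 pos [533.4 347.4  42.7] head 101.0 w 7.9 F [ 0.   0.1 -1.2] tilt [-0.035 -0.012 -0.999]
shift now [0.121 0.09  0.63 ] spin units -0.03 | shift after spin [0.117 0.067 0.633]
```

View pics/s3.png

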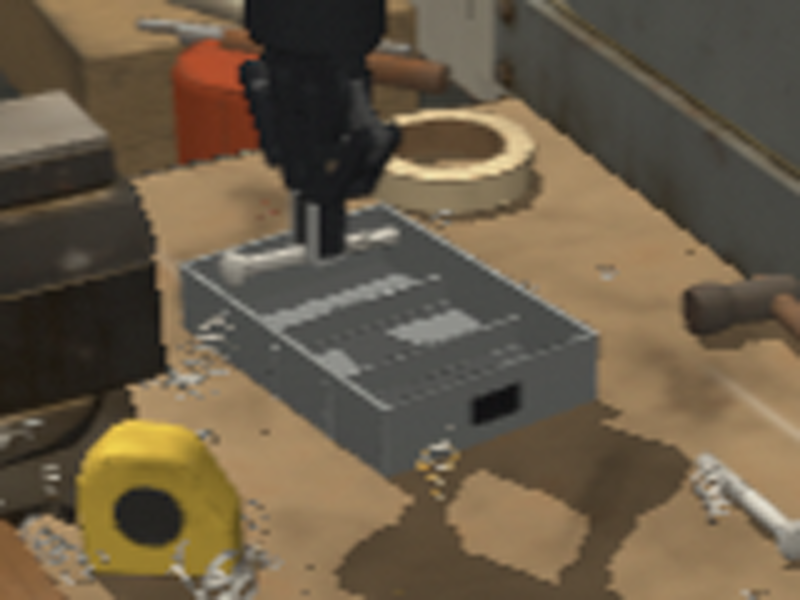

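```bash
python3 -m creep '[[0.1,0.1,0,0,0],[0,0,0.2,0,0],[0,0,0.25,0,0],[0,0,0,0,0]]'; python3 g.py 535.5 353.8 11 101.2
```

```text
t: 6.35
position: [540.7, 354.2, 23.5]
tcp_rot: [[-0.189, 0.982, -0.028], [0.982, 0.189, -0.009], [-0.003, -0.029, -1.0]]
force: [-0.5, -0.8, -1.4]
gripper_width: 8.0
t 6.35 pos [540.7 354.2  23.5] head 100.9 w 8.0 F [-0.5 -0.8 -1.4] tilt [-0.028 -0.009 -1.   ]
shift now [ 0.013 -0.096  0.252] spin units -0.04 | shift after spin [ 0.012 -0.103  0.249]
```

```bash
python3 -m creep '[[0,-0.07,0.15,0,0],[0,0,0.12,0,0],[0,0,0,0,0]]'; python3 g.py 535.5 353.8 11 101.2
```

```text
t: 6.65
position: [537.2, 354.0, 9.3]
tcp_rot: [[-0.19, 0.981, -0.026], [0.982, 0.19, -0.008], [-0.003, -0.027, -1.0]]
force: [0.7, -0.2, -0.4]
gripper_width: 7.7
t 6.65 pos [537.2 354.    9.3] head 100.9 w 7.7 F [ 0.7 -0.2 -0.4] tilt [-0.026 -0.008 -1.   ]
shift now [ 0.003 -0.034 -0.032] spin units -0.03 | shift after spin [ 0.003 -0.033 -0.033]
```

```bash
python3 -m creep '[[0,0,0,0,0.2],[0,0,0,0,0.25],[0,0,0,0,0.25],[0,0,-0.3,0,0.25],[0,0,-0.6,0,0.25],[0,0,-0.8,0,0.25],[0,0,-0.5,0,0.25],[0,0,0,0,0.25]]'; python3 g.py 484.1 -65.5 120 16.6;python3 - <<'E'
from h import *
from bench import ctrl
c=ctrl.camera('scene');crop(c,220,120,380,240,5,'s4.png')
E
```

```text
t: 7.45
position: [540.3, 355.1, 126.9]
tcp_rot: [[-0.19, 0.981, -0.026], [0.982, 0.19, -0.008], [-0.003, -0.027, -1.0]]
force: [0.4, 0.3, 0.2]
gripper_width: 21.3
t 7.45 pos [540.3 355.1 126.9] head 100.9 w 21.3 F [0.4 0.3 0.2] tilt [-0.026 -0.008 -1.   ]
shift now [-8.045 -2.696  0.233] spin units 10.54 | shift after spin [-3.48   7.741  0.138]
```

View pics/s4.png

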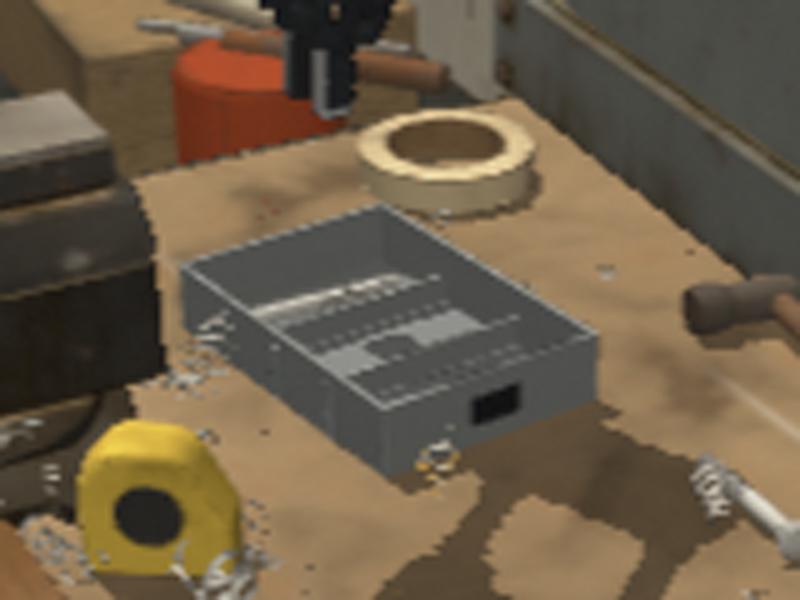

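The bolt is down in the far lane, behind the divider, with its bright line at about (330,300). Next is bolt C.

```bash
python3 -m creep '[[-0.5,-0.2,0,0,0.3],[-0.9,-0.3,0,0,0.5],[-0.9,-0.3,0,0,0.6],[-0.9,-0.3,0,0,0.6],[-0.9,-0.3,0,0,0.6],[-0.9,-0.3,0,0,0.6],[-0.9,-0.3,0,0,0.6],[-0.9,-0.3,0,0,0.6],[-0.8,-0.3,0,0,0.6],[-0.5,0,0,0,0.6]]';python3 -m creep '[[0,0,0,1,0.6],[0,0,0,1,0.6],[0,0,0,1,0.6],[0,0,0,1,0.6],[0,0,0,1,0.6],[0,0,0,1,0.6],[0,0,0,1,0.6],[0,0,0,1,0.6],[0,0,0,1,0.6],[0,0,0,1,0.6]]'; python3 g.py 484.1 -65.5 60 16.6
```

```text
t: 8.5
position: [478.9, -78.2, 121.2]
tcp_rot: [[-0.199, 0.979, -0.041], [0.98, 0.199, -0.007], [0.001, -0.042, -0.999]]
force: [-0.2, 0.7, 0.9]
gripper_width: 51.2
t: 9.5
position: [466.6, -81.1, 109.6]
tcp_rot: [[0.951, 0.303, -0.065], [0.303, -0.953, -0.001], [-0.062, -0.018, -0.998]]
force: [-0.3, 0.2, 0.4]
gripper_width: 51.3
t 9.5 pos [466.6 -81.1 109.6] head 17.7 w 51.3 F [-0.3  0.2  0.4] tilt [-0.065 -0.001 -0.998]
shift now [ 0.49  -0.173  0.967] spin units 0.14 | shift after spin [ 0.425 -0.199  0.992]
```

```bash
python3 -m creep '[[0.5,-0.2,0.3,0.14,0.6],[0,0,0.7,0,0.55],[0,0,0,0,0.55]]'; python3 g.py 484.1 -65.5 4 16.6
```

```text
t: 9.8
position: [482.0, -63.4, 55.1]
tcp_rot: [[0.958, 0.28, -0.069], [0.28, -0.96, -0.001], [-0.066, -0.019, -0.998]]
force: [-2.1, 0.7, -0.9]
gripper_width: 46.8
t 9.8 pos [482.  -63.4  55.1] head 16.3 w 46.8 F [-2.1  0.7 -0.9] tilt [-0.069 -0.001 -0.998]
shift now [0.096 0.072 1.018] spin units -0.04 | shift after spin [0.028 0.053 1.023]
```

```bash
python3 -m creep '[[0.1,0.06,0.4,0,0.5],[0,0,0.4,0,0.5],[0,0,0,0,0.5]]'; python3 g.py 484.1 -65.5 4 16.6;python3 - <<'E'
from h import *
from bench import ctrl
c=ctrl.camera('scene');crop(c,250,200,410,320,5,'s5.png')
E
```

```text
t: 10.1
position: [484.2, -64.7, 14.3]
tcp_rot: [[0.957, 0.28, -0.071], [0.281, -0.96, -0.0], [-0.068, -0.02, -0.997]]
force: [-1.0, -0.1, 0.0]
gripper_width: 42.8
t 10.1 pos [484.2 -64.7  14.3] head 16.3 w 42.8 F [-1.  -0.1  0. ] tilt [-0.071 -0.    -0.997]
shift now [0.007 0.018 0.207] spin units -0.03 | shift after spin [-0.007  0.014  0.207]
```

View pics/s5.png

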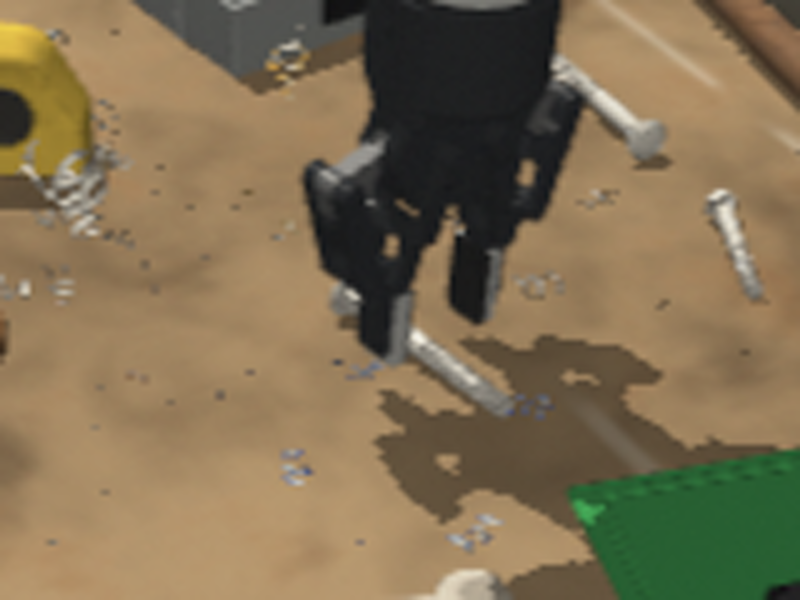

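The bolt lies between the two fingers, which are at about (385,330) and (475,290). I'll close on it.

```bash
python3 -m creep '[[0,0,0.22,0,0.4],[0,0,0,0,0],[0,0,0,0,0],[0,0,0,0,0],[0,0,0,0,0],[0,0,0,0,0]]'; python3 g.py 484.1 -65.5 4 16.6
```

```text
t: 10.75
position: [488.2, -66.0, 8.4]
tcp_rot: [[0.958, 0.28, -0.061], [0.28, -0.96, -0.002], [-0.059, -0.015, -0.998]]
force: [-0.6, -0.2, -0.7]
gripper_width: 7.8
t 10.75 pos [488.2 -66.    8.4] head 16.3 w 7.8 F [-0.6 -0.2 -0.7] tilt [-0.061 -0.002 -0.998]
shift now [-0.07  -0.032  0.093] spin units -0.04 | shift after spin [-0.075 -0.033  0.088]
```

```bash
python3 -m creep '[[0,0,-0.5,0,0],[0,0,-0.9,0,0],[0,0,-0.9,-1,0],[0,0,-0.3,-1,0],[0,0,0,-1,0],[0,0,0,-1,0],[0,0,0,-1,0],[0,0,0,-1,0],[0,0,0,-1,0],[0,0,0,-1,0]]'; python3 g.py 548.2 290 120 101.2
```

```text
t: 11.75
position: [495.7, -65.3, 144.8]
tcp_rot: [[0.124, 0.991, -0.06], [0.992, -0.124, -0.002], [-0.01, -0.06, -0.998]]
force: [0.3, 0.1, -0.6]
gripper_width: 7.7
t 11.75 pos [495.7 -65.3 144.8] head 82.9 w 7.7 F [ 0.3  0.1 -0.6] tilt [-0.06  -0.002 -0.998]
shift now [7.186 0.189 0.415] spin units -2.29 | shift after spin [6.768 2.41  0.495]
```

```bash
python3 -m creep '[[0.5,0,0,-1,0],[0.9,0.1,0,-1,0],[0.9,0.3,0,-0.3,0],[0.9,0.3,0,0,0],[0.9,0.3,0,0,0],[0.9,0.3,0,0,0],[0.9,0.3,0,0,0],[0.6,0.2,0,0,0],[0.2,0,0,0,0],[0,0,0,0,0]]'; python3 g.py 548.2 290 60 101.2
```

```text
t: 12.75
position: [533.7, 293.3, 141.5]
tcp_rot: [[-0.208, 0.976, -0.057], [0.978, 0.208, -0.003], [0.009, -0.057, -0.998]]
force: [-0.2, -0.1, -0.8]
gripper_width: 7.2
t 12.75 pos [533.7 293.3 141.5] head 102.0 w 7.2 F [-0.2 -0.1 -0.8] tilt [-0.057 -0.003 -0.998]
shift now [-0.139  0.361  1.612] spin units 0.1 | shift after spin [-0.121  0.271  1.631]
```

```bash
python3 -m creep '[[-0.13,0.35,0.4,0.1,0],[0,0,0.8,0,0],[0,0,0.6,0,0],[0,0,0,0,0]]'; python3 g.py 548.2 290 14 101.2
```

```text
t: 13.15
position: [548.5, 285.3, 50.3]
tcp_rot: [[-0.192, 0.98, -0.055], [0.981, 0.192, -0.005], [0.006, -0.055, -0.998]]
force: [-0.3, -0.3, -1.1]
gripper_width: 8.1
t 13.15 pos [548.5 285.3  50.3] head 101.1 w 8.1 F [-0.3 -0.3 -1.1] tilt [-0.055 -0.005 -0.998]
shift now [0.09  0.052 0.725] spin units -0.01 | shift after spin [0.094 0.012 0.726]
```

```bash
python3 -m creep '[[0.09,0.04,0.2,0,0],[0,0,0.35,0,0],[0,0,0.12,0,0],[0,0,0,0,0]]'; python3 g.py 548.2 290 14 101.2
```

```text
t: 13.55
position: [550.0, 288.0, 17.7]
tcp_rot: [[-0.189, 0.981, -0.051], [0.982, 0.189, -0.004], [0.006, -0.051, -0.999]]
force: [0.7, 0.9, -0.8]
gripper_width: 7.7
t 13.55 pos [550.  288.   17.7] head 100.9 w 7.7 F [ 0.7  0.9 -0.8] tilt [-0.051 -0.004 -0.999]
shift now [ 0.046 -0.025  0.076] spin units -0.04 | shift after spin [ 0.047 -0.028  0.074]
```

```bash
python3 -m creep '[[0.03,0,0.1,0,0],[0,0,0,0,0.2],[0,0,0,0,0.25],[0,0,0,0,0.25],[0,0,-0.3,0,0.25],[0,0,-0.6,0,0.25],[0,0,-0.8,0,0.25],[0,0,-0.5,0,0.25],[0,0,0,0,0.3]]'; python3 g.py 652 72.6 120 0;python3 - <<'E'
from h import *
from bench import ctrl
c=ctrl.camera('scene');crop(c,220,120,380,240,5,'s6.png')
E
```

```text
t: 14.45
position: [557.6, 291.5, 133.0]
tcp_rot: [[-0.19, 0.981, -0.045], [0.982, 0.191, -0.002], [0.007, -0.045, -0.999]]
force: [0.2, 1.0, 1.0]
gripper_width: 25.6
t 14.45 pos [557.6 291.5 133. ] head 101.0 w 25.6 F [0.2 1.  1. ] tilt [-0.045 -0.002 -0.999]
shift now [-4.66   1.029  0.181] spin units 12.62 | shift after spin [1.888 4.378 0.26 ]
```

View pics/s6.png

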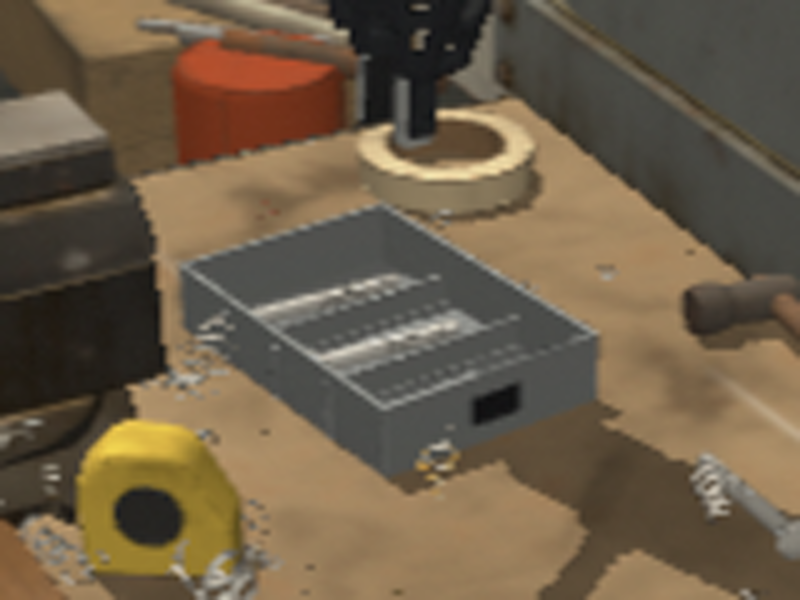

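```bash
python3 -m creep '[[-0.6,0.1,0,0,0.5],[-0.9,0.2,0,0,0.6],[-0.9,0.2,0,0,0.6],[-0.9,0.2,0,0,0.6],[-0.8,0.2,0,0,0.6],[-0.3,0.1,0,1,0.6],[0,0,0,1,0.6],[0,0,0,1,0.6],[0,0,0,1,0.6],[0,0,0,1,0.6]]';python3 -m creep '[[0,0,0,1,0.6],[0,0,0,1,0.6],[0,0,0,1,0.6],[0,0,0,1,0.6],[0,0,0,1,0.6],[0,0,0,1,0.6],[0,0,0,1,0.6],[0,0,0,0.3,0.6]]'; python3 g.py 652 72.6 60 0
```

```text
t: 15.5
position: [641.9, 75.3, 115.2]
tcp_rot: [[0.506, 0.86, -0.066], [0.861, -0.508, -0.004], [-0.037, -0.055, -0.998]]
force: [-0.2, 1.0, -0.6]
gripper_width: 51.3
t: 16.3
position: [630.9, 74.5, 101.5]
tcp_rot: [[0.996, -0.027, -0.09], [-0.027, -1.0, -0.005], [-0.09, 0.007, -0.996]]
force: [0.1, -0.4, 0.1]
gripper_width: 51.3
t 16.3 pos [630.9  74.5 101.5] head -1.6 w 51.3 F [ 0.1 -0.4  0.1] tilt [-0.09  -0.005 -0.996]
shift now [0.496 0.02  0.788] spin units -0.2 | shift after spin [0.422 0.037 0.83 ]
```

```bash
python3 -m creep '[[0.45,0.03,0.3,-0.2,0.6],[0,0,0.5,0,0.55],[0,0,0,0,0.55]]'; python3 g.py 652 72.6 6 0
```

```text
t: 16.6
position: [646.7, 72.1, 55.1]
tcp_rot: [[0.995, 0.001, -0.097], [0.001, -1.0, -0.005], [-0.097, 0.005, -0.995]]
force: [-0.6, 1.2, -1.3]
gripper_width: 46.8
t 16.6 pos [646.7  72.1  55.1] head 0.1 w 46.8 F [-0.6  1.2 -1.3] tilt [-0.097 -0.005 -0.995]
shift now [ 0.201 -0.015  0.967] spin units 0.01 | shift after spin [ 0.106 -0.01   0.982]
```

```bash
python3 -m creep '[[0.2,0,0.4,0,0.5],[0,0,0.35,0,0.5],[0,0,0,0,0.5]]'; python3 g.py 652 72.6 6 0;python3 - <<'E'
from h import *
from bench import ctrl
c=ctrl.camera('scene');crop(c,290,160,450,280,5,'s7.png')
E
```

```text
t: 16.9
position: [651.4, 71.9, 14.8]
tcp_rot: [[0.995, 0.001, -0.1], [0.001, -1.0, -0.005], [-0.1, 0.005, -0.995]]
force: [-0.4, -1.1, 0.1]
gripper_width: 42.8
t 16.9 pos [651.4  71.9  14.8] head 0.1 w 42.8 F [-0.4 -1.1  0.1] tilt [-0.1   -0.005 -0.995]
shift now [ 0.03  -0.014  0.173] spin units 0.01 | shift after spin [ 0.013 -0.014  0.175]
```

View pics/s7.png

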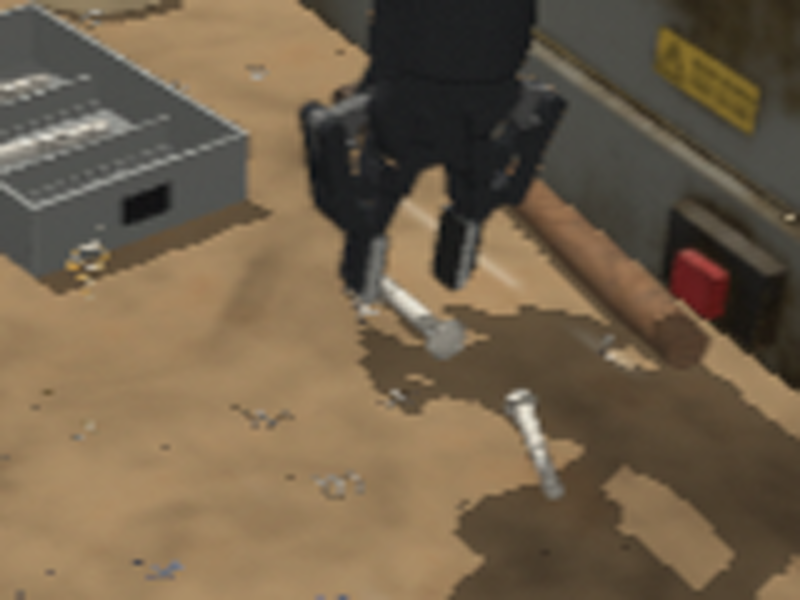

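Bolt A lies between the fingers and the hex bolt is clear of them, so I'll grip.

```bash
python3 -m creep '[[0.03,0,0.22,0,0.4],[0,0,0,0,0],[0,0,0,0,0],[0,0,0,0,0],[0,0,0,0,0],[0,0,0,0,0]]'; python3 g.py 652 72.6 6 0; python3 -m creep '[[0,0,-0.5,0,0],[0,0,-0.9,0,0],[0,0,-0.9,-1,0],[0,0,-0.3,-1,0],[0,0,0,-1,0],[0,0,0,-1,0],[0,0,0,-1,0],[0,0,0,-1,0],[0,0,0,-1,0],[0,0,0,-1,0]]'; python3 g.py 560.9 226.2 120 101.2
```

```text
t: 17.55
position: [655.4, 72.2, 8.6]
tcp_rot: [[0.996, 0.002, -0.092], [0.001, -1.0, -0.005], [-0.092, 0.005, -0.996]]
force: [0.3, -0.0, -1.3]
gripper_width: 7.6
t 17.55 pos [655.4  72.2   8.6] head 0.1 w 7.6 F [ 0.3 -0.  -1.3] tilt [-0.092 -0.005 -0.996]
shift now [-0.063 -0.008  0.057] spin units 0.01 | shift after spin [-0.068 -0.008  0.051]
t: 18.55
position: [667.0, 72.9, 144.4]
tcp_rot: [[0.394, 0.914, -0.092], [0.918, -0.396, -0.005], [-0.041, -0.083, -0.996]]
force: [0.2, -0.2, -0.8]
gripper_width: 7.5
t 18.55 pos [667.   72.9 144.4] head 66.8 w 7.5 F [ 0.2 -0.2 -0.8] tilt [-0.092 -0.005 -0.996]
shift now [ 1.999 -3.116  0.666] spin units -4.3 | shift after spin [ 3.421 -1.487  0.488]
```

```bash
python3 -m creep '[[0,0,0,-1,0],[0,0,0,-1,0],[0,0,0,-1,0],[0,0,0,-1,0],[0.5,-0.2,0,0,0],[0.9,-0.4,0,0,0],[0.9,-0.4,0,0,0],[0.8,-0.3,0,0,0],[0.2,-0.1,0,0,0],[0,0,0,0,0]]'; python3 g.py 560.9 226.2 60 101.2
```

```text
t: 19.55
position: [566.3, 225.6, 152.7]
tcp_rot: [[-0.172, 0.981, -0.091], [0.985, 0.173, -0.005], [0.011, -0.09, -0.996]]
force: [0.4, -0.3, 0.5]
gripper_width: 7.7
t 19.55 pos [566.3 225.6 152.7] head 99.9 w 7.7 F [ 0.4 -0.3  0.5] tilt [-0.091 -0.005 -0.996]
shift now [0.011 0.063 1.855] spin units -0.16 | shift after spin [ 0.034 -0.104  1.853]
```

```bash
python3 -m creep '[[0.02,0.05,0.4,-0.15,0],[0,0,0.9,0,0],[0,0,0.7,0,0],[0,0,0,0,0]]'; python3 g.py 560.9 226.2 15 101.2
```

```text
t: 19.95
position: [566.2, 223.5, 53.6]
tcp_rot: [[-0.193, 0.978, -0.08], [0.981, 0.193, -0.005], [0.011, -0.08, -0.997]]
force: [-0.5, -0.1, -0.1]
gripper_width: 7.9
t 19.95 pos [566.2 223.5  53.6] head 101.1 w 7.9 F [-0.5 -0.1 -0.1] tilt [-0.08  -0.005 -0.997]
shift now [ 0.065 -0.032  0.778] spin units -0.01 | shift after spin [ 0.073 -0.094  0.772]
```

```bash
python3 -m creep '[[0.06,-0.1,0.2,0,0],[0,0,0.35,0,0],[0,0,0.1,0,0],[0,0,0,0,0]]'; python3 g.py 560.9 226.2 14 101.2
```

```text
t: 20.35
position: [563.0, 223.4, 24.6]
tcp_rot: [[-0.189, 0.979, -0.074], [0.982, 0.189, -0.004], [0.011, -0.073, -0.997]]
force: [-0.1, -0.2, -0.4]
gripper_width: 7.5
t 20.35 pos [563.  223.4  24.6] head 100.9 w 7.5 F [-0.1 -0.2 -0.4] tilt [-0.074 -0.004 -0.997]
shift now [ 0.06  -0.016  0.214] spin units -0.04 | shift after spin [ 0.063 -0.031  0.212]
```

```bash
python3 -m creep '[[0.05,-0.03,0.15,0,0],[0,0,0.1,0,0],[0,0,0,0,0]]'; python3 g.py 560.9 226.2 14 101.2;python3 - <<'E'
from h import *
from bench import ctrl
c=ctrl.camera('scene');crop(c,220,120,380,240,5,'s8.png')
E
```

```text
t: 20.65
position: [562.9, 226.4, 14.9]
tcp_rot: [[-0.189, 0.98, -0.068], [0.982, 0.189, -0.002], [0.011, -0.067, -0.998]]
force: [-0.2, -0.2, 0.1]
gripper_width: 7.7
t 20.65 pos [562.9 226.4  14.9] head 100.9 w 7.7 F [-0.2 -0.2  0.1] tilt [-0.068 -0.002 -0.998]
shift now [ 0.004 -0.039  0.021] spin units -0.04 | shift after spin [ 0.005 -0.04   0.018]
```

View pics/s8.png

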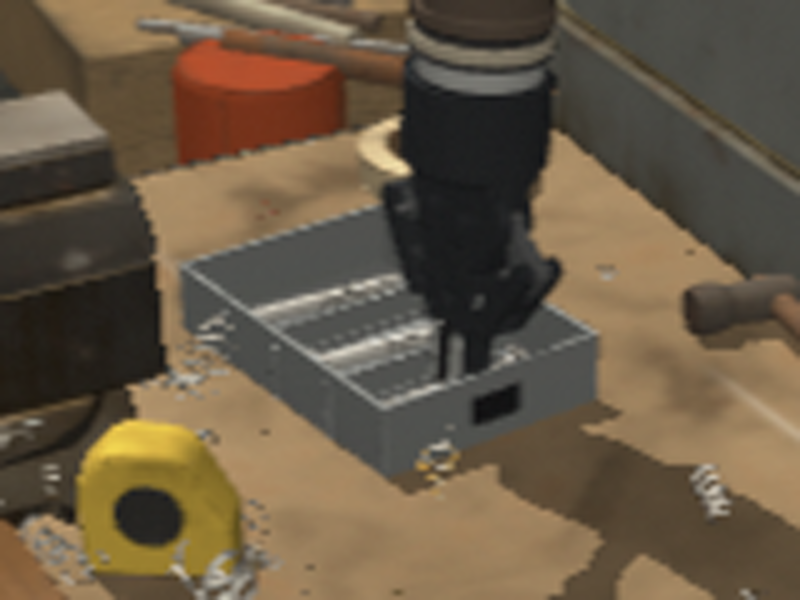

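```bash
python3 -m creep '[[0,0,0,0,0.2],[0,0,0,0,0.25],[0,0,0,0,0.25],[0,0,-0.3,0,0.25],[0,0,-0.6,0,0.25],[0,0,-0.8,0,0.25],[0,0,-0.8,0,0.25],[-0.6,0,-0.2,0,0.5],[-0.9,0,0,0,0.6],[-0.9,0,0,0,0.6]]'; python3 -m creep '[[-0.9,0,0,0,0.8],[-0.8,0,0,0,0.8],[-0.4,0,0,0,0.8]]';python3 g.py 542.3 -287.4 130 79.5;python3 - <<'E'
from h import *
from bench import ctrl
c=ctrl.camera('top');np.savez('t2.npz',**c);crop(c,95,165,255,285,5,'t2.png');cv2.imwrite('pics/t2f.png',c['frame'][:,:,::-1])
E
```

```text
t: 21.7
position: [598.3, 112.4, 163.3]
tcp_rot: [[-0.199, 0.978, -0.058], [0.98, 0.199, 0.001], [0.012, -0.057, -0.998]]
force: [0.5, -0.2, 0.5]
gripper_width: 50.9
t: 22.0
position: [622.2, 2.9, 168.4]
tcp_rot: [[-0.198, 0.979, -0.049], [0.98, 0.198, -0.001], [0.009, -0.048, -0.999]]
force: [0.0, 0.3, -0.9]
gripper_width: 68.4
t 22.0 pos [622.2   2.9 168.4] head 101.4 w 68.4 F [ 0.   0.3 -0.9] tilt [-0.049 -0.001 -0.999]
shift now [-5.383 -2.675  0.85 ] spin units 2.74 | shift after spin [-6.    -0.512  0.769]
```

View pics/t2.png

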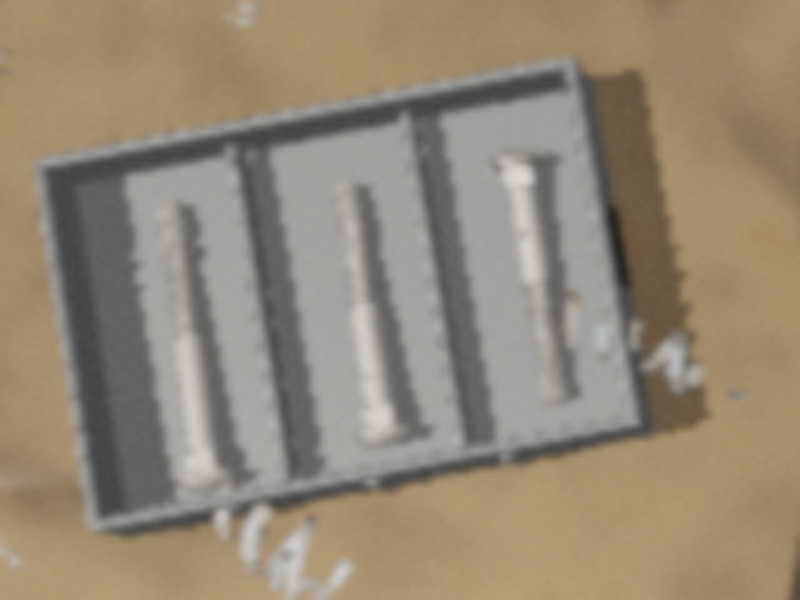

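View pics/t2f.png

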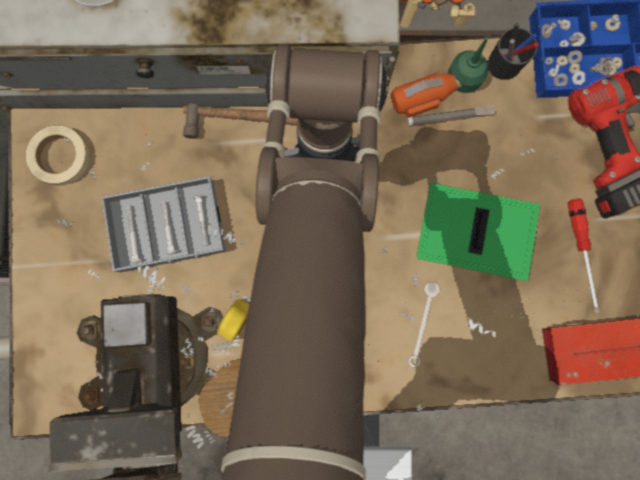

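All three bolts lie along their lanes, with their middles at about (188,343), (366,312) and (535,278) in the crop. Now for the lid.

```bash
python3 - <<'E'
from h import *
c=load('top0')
for u,v in((368,305),(371,305)): print(w(c,405+u/5,170+v/5,44).round(1))
E
python3 -m creep '[[-0.5,-0.2,0,0,0.8],[-0.9,-0.5,0,0,0.8],[-0.9,-0.5,0,0,0.8],[-0.9,-0.5,0,0,0.8],[-0.9,-0.5,0,0,0.8],[-0.8,-0.4,0,0,0.8],[-0.3,-0.1,0,1,0.8],[0,0,0,1,0.8],[0,0,0,0.8,0.8],[0,0,0,0,0.8]]';python3 g.py 542.3 -287.4 80 79.5
```

```text
[ 538.8 -279.1   44. ]
[ 538.8 -280.1   44. ]
t: 23.05
position: [544.1, -287.6, 186.5]
tcp_rot: [[0.209, 0.977, -0.032], [0.978, -0.209, -0.007], [-0.014, -0.03, -0.999]]
force: [0.1, 0.3, 0.0]
gripper_width: 68.3
t 23.05 pos [ 544.1 -287.6  186.5] head 77.9 w 68.3 F [0.1 0.3 0. ] tilt [-0.032 -0.007 -0.999]
shift now [0.026 0.027 2.13 ] spin units -0.19 | shift after spin [-0.003 -0.036  2.13 ]
```

```bash
python3 -m creep '[[0,-0.03,0.5,-0.2,0.7],[0,0,0.9,0,0.6],[0,0,0.6,0,0.6],[0,0,0,0,0.6]]';python3 g.py 541.5 -286.5 20 79.5;python3 - <<'E'
from h import *
from bench import ctrl
c=ctrl.camera('scene');crop(c,340,240,500,360,5,'s9.png')
E
```

```text
t: 23.45
position: [543.8, -288.5, 90.6]
tcp_rot: [[0.169, 0.985, -0.022], [0.986, -0.169, -0.013], [-0.016, -0.02, -1.0]]
force: [-0.2, 1.7, 0.0]
gripper_width: 51.4
t 23.45 pos [ 543.8 -288.5   90.6] head 80.3 w 51.4 F [-0.2  1.7  0. ] tilt [-0.022 -0.013 -1.   ]
shift now [ 0.054 -0.024  1.413] spin units 0.1 | shift after spin [ 0.03  -0.053  1.413]
```

View pics/s9.png

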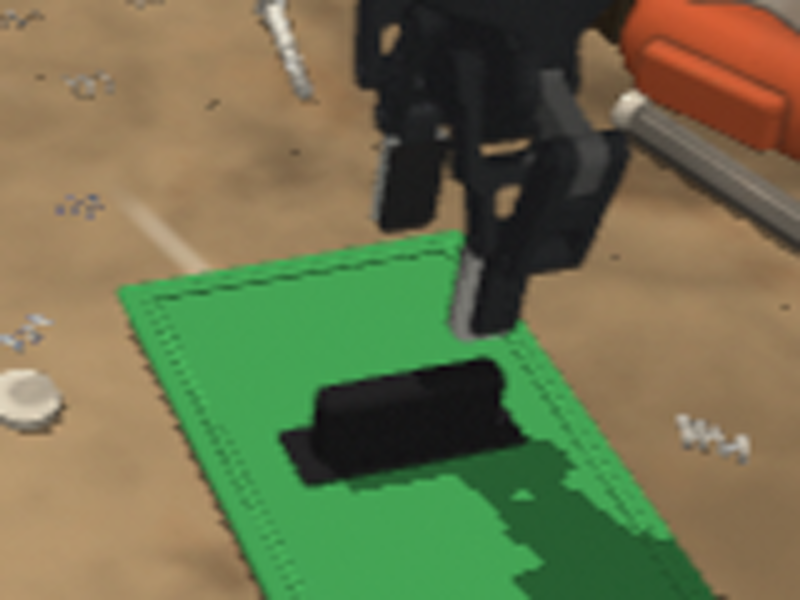

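```bash
python3 -m creep '[[0.06,-0.02,0.4,0.1,0.6],[0,0,0.5,0,0.6],[0,0,0.2,0,0.6],[0,0,0,0,0.6]]';python3 g.py 541.5 -286.5 20 79.5;python3 - <<'E'
from h import *
from bench import ctrl
c=ctrl.camera('scene');crop(c,340,240,500,360,5,'s10.png')
E
```

```text
t: 23.9
position: [551.1, -289.4, 46.3]
tcp_rot: [[0.177, 0.984, -0.006], [0.984, -0.177, -0.022], [-0.023, -0.002, -1.0]]
force: [-0.1, 0.3, -0.0]
gripper_width: 51.1
t 23.9 pos [ 551.1 -289.4   46.3] head 79.8 w 51.1 F [-0.1  0.3 -0. ] tilt [-0.006 -0.022 -1.   ]
shift now [ 0.034 -0.199  0.527] spin units 0.04 | shift after spin [ 0.022 -0.2    0.527]
```

View pics/s10.png

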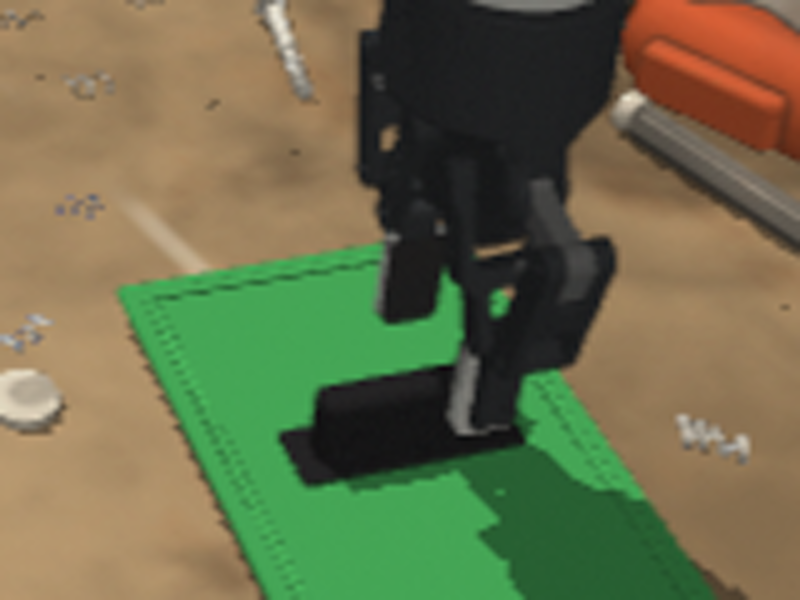

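```bash
python3 -m creep '[[0.03,-0.2,0.2,0,0.6],[0,0,0.25,0,0.5],[0,0,0,0,0.5]]';python3 g.py 541.5 -286.5 20 79.5
```

```text
t: 24.25
position: [544.1, -288.4, 27.5]
tcp_rot: [[0.177, 0.984, 0.001], [0.984, -0.176, -0.026], [-0.026, 0.006, -1.0]]
force: [-0.4, -0.3, -0.6]
gripper_width: 42.8
t 24.25 pos [ 544.1 -288.4   27.5] head 79.8 w 42.8 F [-0.4 -0.3 -0.6] tilt [ 0.001 -0.026 -1.   ]
shift now [ 0.032 -0.059  0.15 ] spin units 0.04 | shift after spin [ 0.028 -0.059  0.151]
```

```bash
python3 -m creep '[[0.03,-0.08,0.17,0,0.45],[0,0,0.03,0,0],[0,0,0,0,0],[0,0,0,0,0],[0,0,0,0,0],[0,0,0,0,0]]';python3 g.py 541.5 -286.5 20 79.5;python3 - <<'E'
from h import *
from bench import ctrl
c=ctrl.camera('scene');crop(c,340,240,500,360,5,'s11.png')
E
```

```text
t: 24.85
position: [541.1, -286.4, 18.3]
tcp_rot: [[0.179, 0.984, 0.002], [0.984, -0.178, -0.025], [-0.024, 0.007, -1.0]]
force: [0.0, -0.1, 0.0]
gripper_width: 13.1
t 24.85 pos [ 541.1 -286.4   18.3] head 79.7 w 13.1 F [ 0.  -0.1  0. ] tilt [ 0.002 -0.025 -1.   ]
shift now [-0.002  0.008 -0.033] spin units 0.03 | shift after spin [-0.001  0.008 -0.033]
```

View pics/s11.png

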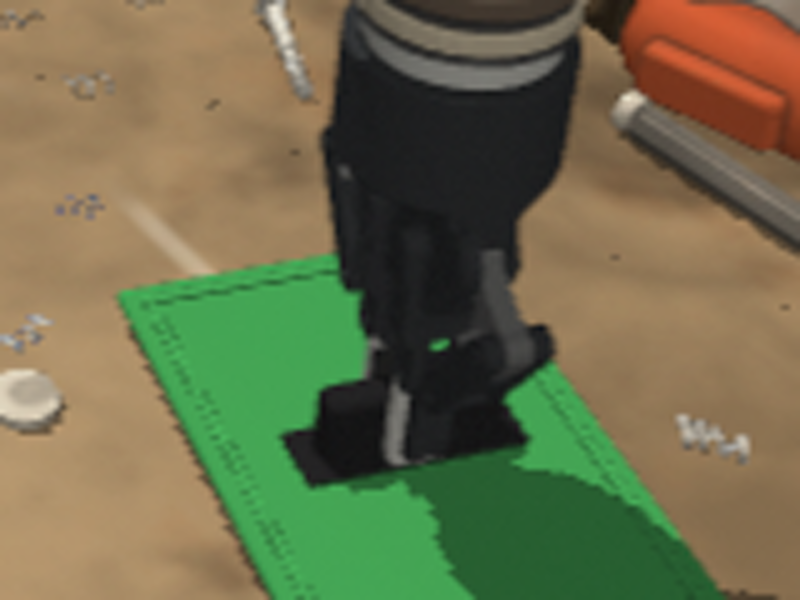

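```bash
python3 -m creep '[[0,0,-0.2,0,0],[0,0,-0.5,0,0],[0,0,-0.6,0,0],[0,0,-0.6,0,0],[0,0,-0.4,0,0],[0,0,0,0,0]]';python3 g.py 548.2 290 130 101.2;python3 - <<'E'
from h import *
from bench import ctrl
c=ctrl.camera('scene');cv2.imwrite('pics/s12.png',c['frame'][:,:,::-1])
E
```

```text
t: 25.5
position: [538.1, -282.4, 134.8]
tcp_rot: [[0.177, 0.984, -0.004], [0.984, -0.177, -0.024], [-0.024, 0.0, -1.0]]
force: [0.1, -0.6, -2.0]
gripper_width: 13.0
t 25.5 pos [ 538.1 -282.4  134.8] head 79.8 w 13.0 F [ 0.1 -0.6 -2. ] tilt [-0.004 -0.024 -1.   ]
shift now [11.302 -1.831 -0.175] spin units -2.68 | shift after spin [11.191  2.421  0.096]
```

View pics/s12.png

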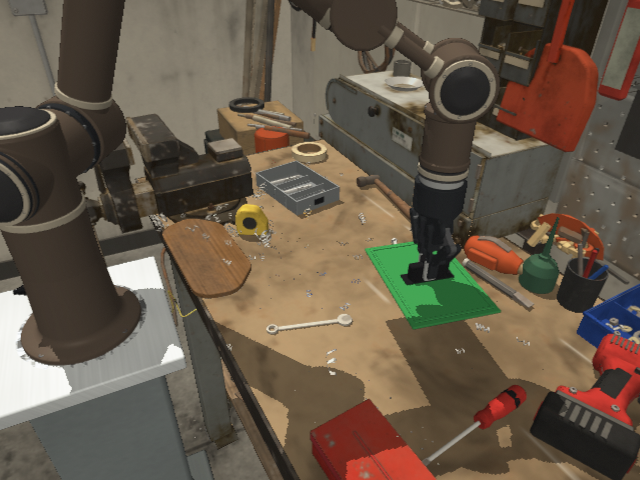

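The lid is held level. I'll carry it across, keeping it high.

```bash
python3 -m creep '[[0.3,0,-0.2,0,0],[0.6,-0.1,-0.2,0,0],[0.8,-0.1,0,0,0],[0.8,-0.2,0,0,0],[0.8,-0.2,0,0,0],[0.8,-0.2,0,0,0],[0.8,-0.2,0,0,0],[0.8,-0.2,0,0,0],[0.8,-0.2,0,0,0],[0.8,-0.1,0,0,0]]';python3 g.py 548.2 290 130 101.2
```

```text
t: 26.55
position: [518.1, 107.9, 135.2]
tcp_rot: [[0.186, 0.982, -0.027], [0.982, -0.186, -0.017], [-0.021, -0.023, -0.999]]
force: [1.3, -0.3, -2.5]
gripper_width: 13.0
t 26.55 pos [518.1 107.9 135.2] head 79.3 w 13.0 F [ 1.3 -0.3 -2.5] tilt [-0.027 -0.017 -0.999]
shift now [ 3.691 -0.086  0.027] spin units -2.74 | shift after spin [3.455 1.297 0.104]
```

```bash
python3 -m creep '[[0.8,0,0,0,0],[0.8,0,0,-0.4,0],[0.7,0,0,-0.6,0],[0.5,0.1,0,-0.6,0],[0.3,0.1,0,-0.6,0],[0,0,0,-0.4,0],[0,0,0,0,0]]';python3 g.py 548.2 290 110 101.2
```

```text
t: 27.25
position: [534.9, 278.2, 121.4]
tcp_rot: [[-0.201, 0.979, -0.046], [0.98, 0.2, -0.02], [-0.01, -0.049, -0.999]]
force: [-0.4, -0.4, -2.0]
gripper_width: 13.1
t 27.25 pos [534.9 278.2 121.4] head 101.6 w 13.1 F [-0.4 -0.4 -2. ] tilt [-0.046 -0.02  -0.999]
shift now [0.18  0.318 0.21 ] spin units 0.05 | shift after spin [0.18  0.306 0.227]
```

```bash
python3 -m creep '[[0.18,0.32,0.2,0.05,0],[0,0,0.4,0,0],[0,0,0.4,0,0],[0,0,0,0,0]]';python3 g.py 548.2 290 60 101.2;python3 - <<'E'
from h import *
from bench import ctrl
c=ctrl.camera('scene');crop(c,220,100,380,220,5,'s13.png')
c=ctrl.camera('top');np.savez('t3.npz',**c);crop(c,80,150,270,290,4,'t3.png')
E
```

```text
t: 27.65
position: [542.5, 289.9, 66.1]
tcp_rot: [[-0.189, 0.981, -0.052], [0.982, 0.188, -0.022], [-0.012, -0.055, -0.998]]
force: [-0.1, -0.9, -3.4]
gripper_width: 13.0
t 27.65 pos [542.5 289.9  66.1] head 100.9 w 13.0 F [-0.1 -0.9 -3.4] tilt [-0.052 -0.022 -0.998]
shift now [-0.017  0.119  0.117] spin units -0.04 | shift after spin [-0.019  0.113  0.123]
```

View pics/s13.png

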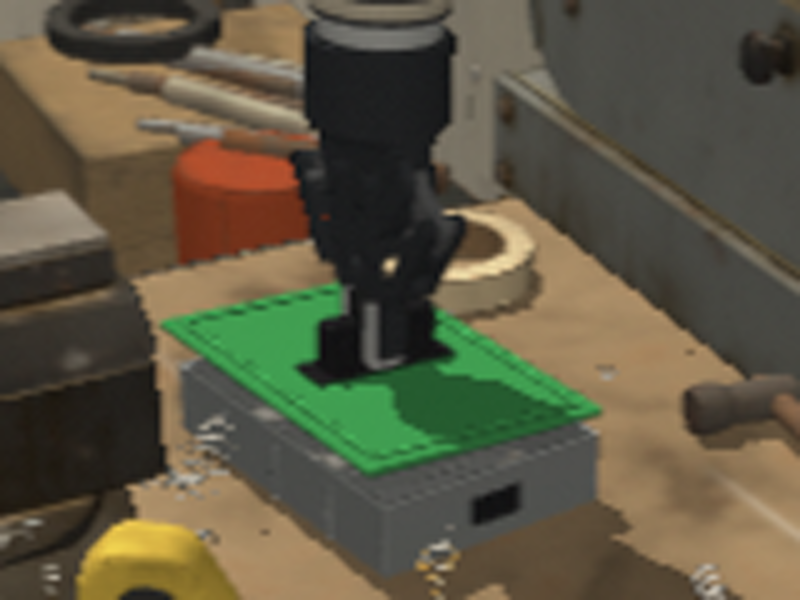

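View pics/t3.png

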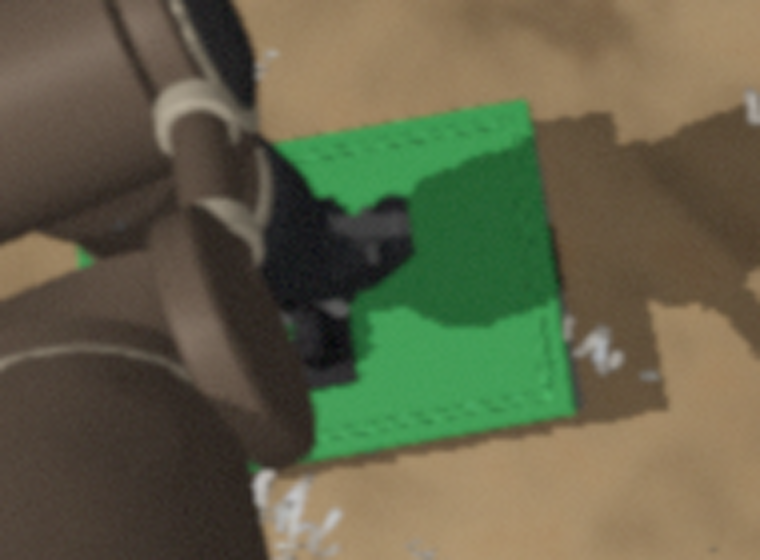

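Run:
```python
from h import *
c=load('t3')
a=w(c,80+525/4,150+100/4,59);b=w(c,80+577/4,150+413/4,65)
print(a.round(1),b.round(1),np.degrees(np.arctan2(*(a-b)[1::-1])),np.linalg.norm(a-b))
t=np.radians(11.2);R=np.array([[np.cos(t),-np.sin(t)],[np.sin(t),np.cos(t)]])
for v in((73,-104),(-73,-104)): print((np.array([548.2,290])+R@v).round(1))
l=np.array([v for v in((73,-104),(-73,-104))]);print('lid cen est',((a+b)[:2]/2+R@[0,104]).round(1))
```

```text
[634.  201.3  59. ] [492.8 173.2  65. ] 11.241163877244265 144.1056915515028
[640.  202.2]
[496.8 173.8]
lid cen est [543.2 289.3]
```

```bash
python3 -m creep '[[0,0.11,0.05,0,0],[0,0,0.1,0,0],[0,0,0,0,0]]';python3 g.py 547.8 290.5 49 101.2
```

```text
t: 28.05
position: [552.1, 292.3, 63.6]
tcp_rot: [[-0.187, 0.981, -0.043], [0.982, 0.187, -0.018], [-0.009, -0.045, -0.999]]
force: [-0.1, -0.6, -1.9]
gripper_width: 13.1
t 28.05 pos [552.1 292.3  63.6] head 100.8 w 13.1 F [-0.1 -0.6 -1.9] tilt [-0.043 -0.018 -0.999]
shift now [-0.016 -0.079  0.297] spin units -0.05 | shift after spin [-0.018 -0.092  0.293]
```

```bash
python3 -m creep '[[-0.02,-0.06,0.15,-0.05,0],[0,0,0.1,0,0],[0,0,0.1,0,0]]';python3 g.py 547.8 290.5 49 101.2
```

```text
t: 28.35
position: [549.7, 290.9, 48.3]
tcp_rot: [[-0.194, 0.98, -0.04], [0.981, 0.193, -0.016], [-0.008, -0.043, -0.999]]
force: [-5.4, -1.7, 10.5]
gripper_width: 13.1
t 28.35 pos [549.7 290.9  48.3] head 101.2 w 13.1 F [-5.4 -1.7 10.5] tilt [-0.04  -0.016 -0.999]
shift now [-0.001 -0.039 -0.013] spin units -0.0 | shift after spin [-0.001 -0.039 -0.015]
```

```bash
python3 -m creep '[[0,-0.02,0,0,0.2],[0,0,0,0,0.35],[0,0,0,0,0.5],[0,0,0,0,0.5],[0,0,-0.3,0,0.5],[0,0,-0.7,0,0.5],[0,0,-0.8,0,0.5],[0,0,-0.6,0,0.5]]';python3 -m creep '[[-0.6,0,-0.4,0,0.6],[-0.9,0,0,0,0.6],[-0.9,0,0,0,0.6],[-0.9,0,0,0,0.6],[-0.9,0,0,0,0.6],[-0.9,0,0,0,0.6],[0,0,0,0,0.6]]';python3 - <<'E'
from h import *
from bench import ctrl
c=ctrl.camera('scene');crop(c,220,100,380,220,5,'s14.png')
c=ctrl.camera('top');np.savez('t4.npz',**c);crop(c,80,150,270,290,4,'t4.png')
D=c['depth'];g=(c['frame'][...,1].astype(int)>c['frame'][...,0]+30);g[:, 300:]=0;g=cv2.erode(g.astype(np.uint8),np.ones((3,3)))>0
v,u=np.nonzero(g&(D>0));d=D[v,u]
P=(np.linalg.inv(c['intrinsics'])@np.stack([u,v,np.ones_like(u)])*d).T@c['rotation'].T+c['xyz']
A=np.c_[P[:,:2]-P[:,:2].mean(0),np.ones(len(P))];k=np.linalg.lstsq(A,P[:,2],rcond=None)[0];print(len(P),'plane',k,P[:,:2].mean(0))
k0=cv2.minAreaRect(np.array([w(c,x,y,45)[:2] for x,y in zip(u,v)],np.float32));print(k0)
E
```

```text
t: 29.15
position: [550.5, 291.2, 168.9]
tcp_rot: [[-0.194, 0.98, -0.049], [0.981, 0.193, -0.02], [-0.01, -0.052, -0.999]]
force: [0.9, 0.4, 0.8]
gripper_width: 42.5
t: 29.85
position: [612.0, 37.2, 212.0]
tcp_rot: [[-0.2, 0.98, -0.018], [0.98, 0.2, -0.014], [-0.01, -0.021, -1.0]]
force: [0.2, 0.5, 0.0]
gripper_width: 51.3
7771 plane [ 1.82392353e-04 -4.01660479e-04  4.57699800e+01] [551.24236099 293.78078384]
((551.9258422851562, 290.16680908203125), (142.148193359375, 203.69871520996094), 11.0664701461792)
```

View pics/s14.png

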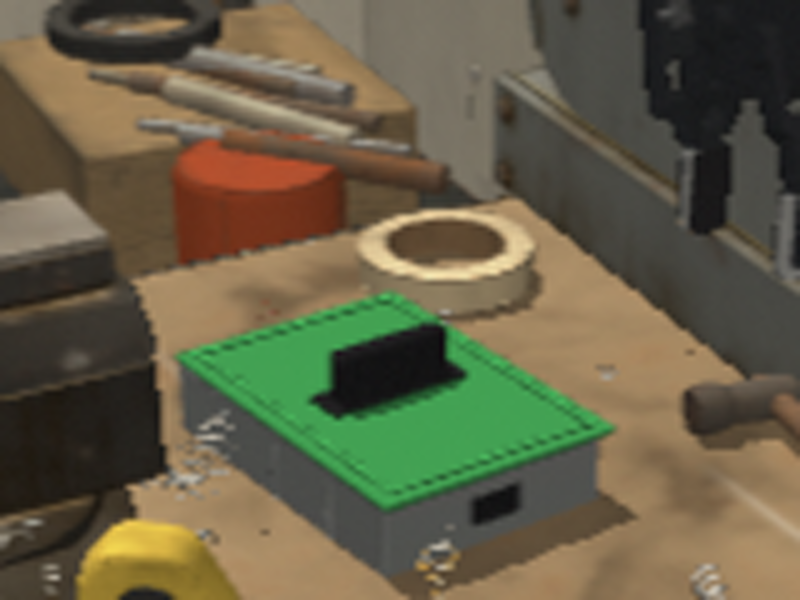

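View pics/t4.png

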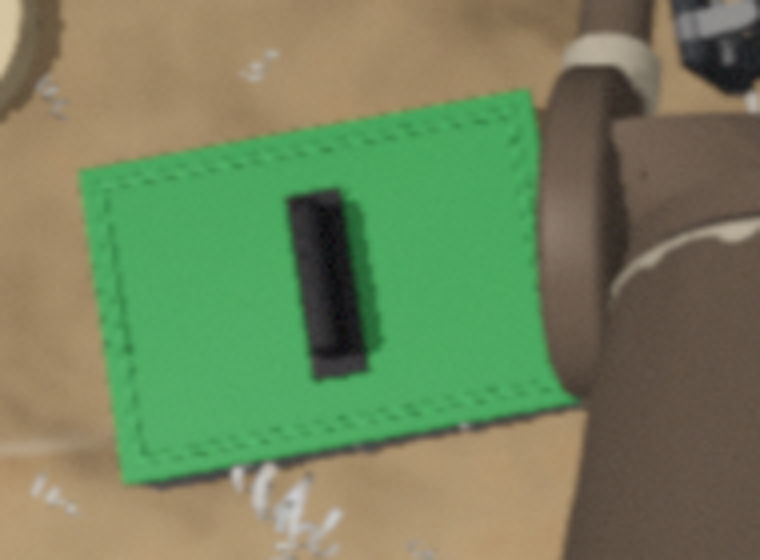

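```bash
python3 -m creep '[[0,0,0,0,0.6],[0,0,0,0,0.6],[0,0,0,0,0.6]]'
python3 - <<'E'
from bench import ctrl
s=ctrl.get_state();print(s['t'],abs(s['joint_velocities']).max() if hasattr(s['joint_velocities'],'max') else s['joint_velocities'])
print(ctrl.close_job())
E
```

```text
t: 30.25
position: [610.4, 45.2, 212.4]
tcp_rot: [[-0.206, 0.978, -0.02], [0.979, 0.206, -0.01], [-0.005, -0.021, -1.0]]
force: [-0.3, 1.2, -0.9]
gripper_width: 51.1
30.25 0.022891030076562072
the job is handed in; nothing more can be done
None
```

The three dome-headed bolts are in the box, one lying along each lane, and the green lid is seated on top. I handed the job in at about 30 s.

- **Bolts:** the top view taken just before the lid went on showed all three lying along their lanes. I judged this by eye, with no computed offsets. I could not see them once the lid was on.
- **Lid:** the depth fit after release gave its top at 45.8 mm (45 mm expected) with a tilt under 0.001 rad. It is turned about 11.1°, against about 11.2° for the box, and sits roughly 4 mm off the box centre in x. All of this is within the limits.
- **Gripper tilt:** the tool drifted by up to 0.1 rad while carrying bolts, and I had no command to correct it. It was about 0.04 rad when I let the lid go, and the lid settled level anyway.
- **Other objects:** I never touched the hex bolt, wrench or tape measure. I did not measure their positions again at the end.

The arm ended clear of everything, about 210 mm above the bench.

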